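# Set the fiddle-yard traverser and lock it with its wing nut

## Robot

A 6-joint arm with a two-finger parallel gripper is mounted at the origin on the work surface. World frame = base frame: x ahead of the robot, y to its left, z up, the work surface at z = 0. Lengths are in m, angles in degrees, forces in N, time in s.
With the tool pointing down it reaches from about 0.3 to 0.75 m from the base axis. Payload 8.5 kg.
Tool frame: the origin (TCP) lies at the very end of the fingers, on their centre line; the grasp point (between the pads) lies 19 mm behind it (env.pinch_z is the distance from the TCP to the grasp point, in m); z points along the fingers, y is the line along which they close (so a half turn about z gives the same grasp; the last joint's range is limited). The gripper opens to 85 mm and grips with 20 to 120 N. Pads are 22 mm wide; open, the fingers measure 114 mm over their backs; the gripper's body (76 mm by 85 mm) begins 54 mm behind the grasp point. The pads swing forward as they close: fully open they stand 13 mm farther back than shut.
Start: joints at [57.164, 21.807, 74.336, -0, 83.858, -12.336], TCP at [0.193, 0.515, 0.231] pointing down, gripper open.
Joint ranges: [-178.18, 178.18], [-50.72, 133.34], [12.68, 142.11], [-81.47, 261.47], [9.98, 163.14], [-165.26, 165.26]. Speed limits (degrees/s): [136.94, 136.94, 180, 180, 180, 180].

## Interface

Orientations are given as a 3x3 rotation matrix whose columns are the frame's x, y, z axes.
In Python, from rig import env, viewer gives the robot as it stands.
- The arm moves only by the tool drive_tool, never from a script. Its argument "series" is a list of rows, each a list of 3 entries, a list of its own where there are three numbers: the shift along the tool's x, y, z in m, then the turn about the tool's z in degrees, then the finger opening in m, from 0 to 0.0854. A call has 1 to 20 rows; each row is the pose to reach, as a shift and turn from the pose commanded when the call began, along the tool's axes at that moment; what a row does not reach only later rows make up. A row lasts 1/10 s, in which the tool goes at most 50 mm and 8.59 degrees, less where a joint would pass 70% of its speed; a pose out of reach is approached as far as the arm can. A call with a gripper value outside its range is refused whole. The fingers move at their own pace and stop on an object; "newtons" is the grip in N (left out, the last holds). Time passes only in rows, so rows that repeat a pose let the fingers close. It gives the time, the measured TCP pose, the force, the opening and the grip force at its end, in the units of the state.
- env.observe(): the state, without advancing time (a new reading comes with each control period).
- viewer.get_image(name): name is "scene" or "top" or "wrist"; returns a dict with "img" (480x640x3 uint8, red, green, blue), "depth" (480x640 float32, m along the optical axis (not along the pixel's ray), 0 where there is no reading), "camera_matrix" (3x3 intrinsics, pixels), "rvec" (rotation vector, rad) and "tvec" (3), from world to camera coordinates, as OpenCV has them. Camera axes: x right, y down, z forward; pixel columns grow to the right and rows downward; lengths in m; the calibration is good to about 2 mm. A picture is of the moment at which its call begins.
- env.close_job(): hands the job in; it is judged then, once.
The state is a dict: "time_s": time; "q": joint angles; "qvel": joint speeds; "joint_efforts": joint torques, N m; "position": TCP position; "tool_rot": TCP orientation; "ft_force": force on the tool from outside, world axes, zero at the start; "wrist_torque": the same for the moment, N m; "grip_width": finger opening in m; "gripper_force": force on a finger pad.
Only numpy, scipy, OpenCV 4.12 (cv2) and the standard library are available. Lean on these libraries where they do the work, as an engineer would, in place of code of your own. Each camera call takes 0.05 s, during which the arm holds its last target. There are 200 camera calls.

## Task

Push the sliding track table of the fiddle yard away from the robot until it is fully home against its end stops, so that its near road lines up with the fixed track. Then lock it there: run the loose wing nut all the way down clockwise, stroke after stroke of a fingertip on its wings, until it comes up finger-tight on its washer. Only push with the fingertips: do not grip the nut or the push rail, do not force the nut, and leave the rolling stock and the other loose things where they stand.

Things in the scene. Friction and masses are not known exactly. Their poses are not given: they have to be found in the camera images.
- yard_board: Plywood base board of the fiddle yard, 300 x 630 x 12 mm, fixed to the worktop. Origin on the worktop, on the axis of the upright stud; x points away from the robot along the table's slide, y left along the tracks. It spans x -120 to 180 mm, y -170 to 460 mm. Along its far edge (x 128 to 172) runs a siding, rails at z = 36.5 mm, with a coach and a van on it.
- traverser (a joint): Slide of the track table along the board's x, in m: 0 nearest the robot, 0.055 home against two brass end stops. About 3 N moves it; it stays where it is left. Table: 9 mm plywood on runners, 160 mm (x) by 410 mm (y), top at z = 31 mm; at home it spans x -55 to 105, y -35 to 375 mm of the board's frame. It carries two tracks, and a slot lets the stud through.
- end_fence (a point): Middle of the top edge of the plywood fence across the table's right-hand end, on the face towards the stud: 160 mm long (x), 8 mm thick, top at z = 59 mm. Its face lies 45 mm to the left (+y) of the stud's axis; on the stud's other sides it is open. A like fence runs along the table's far side.
- near_road (a point): Rail height, middle of the near road (the table's track nearer the robot) at its left-hand end; it moves with the table. Gauge 16.5 mm.
- fixed_track (a point): Rail height (z = 36.5 mm), middle of the fixed track at its end facing the table; the near road meets it, 4 mm away, when the table is home. The fixed track's bed is 31 mm high, x -120 to 125, y 379 to 460 mm in the board's frame.
- push_rail (a point): Middle of the robot-side face of the push rail, a wooden batten screwed to the table along its robot-side edge: 100 mm long (y), 16 mm thick (x), z 31 to 59 mm above the worktop. The point lies at z = 45 mm, 10 mm in from the table's edge, and moves with the table.
- wingnut (a joint): Turn of the wing nut about its upright stud, in rad, growing clockwise seen from above (tightening). 12.0 = fully down on the washer, where it stops; it starts 1.2 to 1.8 turns short of that. It turns easily (less than 1 N at the wing), stays where it is left and sinks 1.5 mm a turn.
- stud_axis (a point): Point on the stud's axis, 49.5 mm above the worktop: mid-height of the wings when the nut is down. The stud is 10 mm thick and ends at z = 54 mm. The nut has a hub of 20 mm diameter (z 33.5 to 45.5 mm when down) and two opposite upright wings, 51 mm over both, from z = 40.5 to 58.5 mm when down, before that up to 3 mm higher.
- wing_a (a point): Middle of one wing: an upright round disc, 18 mm diameter, 4 mm thick, its centre 16.5 mm from the stud's axis and its faces looking along the turning direction.
- wing_b (a point): Middle of the other wing, 16.5 mm from the axis on the opposite side.
- coach: Dark green model coach, 33 x 250 x 52 mm, loose on the siding; origin under its middle at rail height, long axis y. To be left alone.
- van: Brown model van, 33 x 115 x 52 mm, loose on the siding; origin under its middle at rail height, long axis y. To be left alone.
- pin_jar: Small glass jar with metal lid, 32 mm diameter, 40 mm high, on the board; origin under its middle. To be left alone.
- rail_rubber: Dark rubber track-cleaning block, 30 x 60 x 18 mm, on the board; origin under its middle. To be left alone.
- screwdriver: Wood-handled screwdriver, 170 mm long, on the worktop between robot and board. To be left alone.
- cottage: Model cottage with tiled roof, 55 x 75 x 54 mm, on the worktop to the right. To be left alone.
- paint_tin: Small paint tin, 40 mm diameter, 45 mm high, on the worktop to the right. To be left alone.

How it is judged:
By the outcome, as a careful person would: the job done as asked, in the order asked, and still so for the second after the job is handed in, with the robot touching nothing.
It also fails if it takes over 64 s, if anything falls off the work surface, if the arm or the gripper's body presses on something with over 40 N, if the wrist force passes 120 N, or if a joint passes its speed limit or range.

## Working session

There is one attempt and no reset: what is moved stays moved. The work goes in short steps, Python scripts to look and compute and a tool call to move; the robot and the scene stay as the last step left them, time stands still between calls to the robot, and variables do not carry over. Pictures are saved under pics/ and viewed, at most 10 in all, crops included, and the job is handed in when it is done.

Besides the shell and the picture viewer there is one more tool, called after ">>>" by a JSON object that holds its "fn" and its "kwargs". drive_tool: Moves the arm, as the interface text tells. Its arguments: {"type":"object","properties":{"series":{"type":"array"},"newtons":{"type":"number"}},"required":["series"]}

```bash
mkdir -p pics; ls; cat > h.py <<'E'
import numpy as np, cv2, pickle
from rig import env, viewer
def grab(n,tag):
    d=viewer.get_image(n); cv2.imwrite(f'pics/{tag}.png',d['img'][:,:,::-1]); pickle.dump(d,open(f'pics/{tag}.pkl','wb')); return d
def load(tag): return pickle.load(open(f'pics/{tag}.pkl','rb'))
def cam(d):
    R=cv2.Rodrigues(np.array(d['rvec'],float))[0]; t=np.array(d['tvec'],float).ravel(); return R,t,np.array(d['camera_matrix'])
def ray(d,u,v,z):
    R,t,K=cam(d); c=-R.T@t; r=R.T@np.linalg.inv(K)@np.array([u,v,1.]); return c+r*(z-c[2])/r[2]
def pt(d,u,v):
    R,t,K=cam(d); Z=d['depth'][int(v),int(u)]; return R.T@(np.linalg.inv(K)@np.array([u,v,1.])*Z-t)
def proj(d,p):
    R,t,K=cam(d); q=K@(R@np.array(p)+t); return q[:2]/q[2]
def cloud(d):
    R,t,K=cam(d); v,u=np.mgrid[:480,:640]; Z=d['depth']; P=np.stack([(u-K[0,2])/K[0,0]*Z,(v-K[1,2])/K[1,1]*Z,Z],-1); return (P-t)@R
E
python3 - <<'E'
from h import *
s=env.observe(); print(s['time_s'],s['position'],s['tool_rot'],s['grip_width'])
a=grab('top','top0'); b=grab('scene','scene0')
for d in(a,b): R,t,K=cam(d); print(-R.T@t,K[0,0])
E
```

```text
pics
0.0 [0.19246611 0.51491268 0.23070781] [[-9.36670315e-01  3.50211553e-01 -7.68108566e-04]
 [ 3.50212278e-01  9.36669540e-01 -1.23790549e-03]
 [ 2.85935094e-04 -1.42851037e-03 -9.99998939e-01]] 0.08558634704816587
[ 0.36027918 -0.09186507  1.26617266] 525.3723707490918
[1.04683976 0.13259926 0.88915851] 466.6826528019023
```

View pics/top0.png

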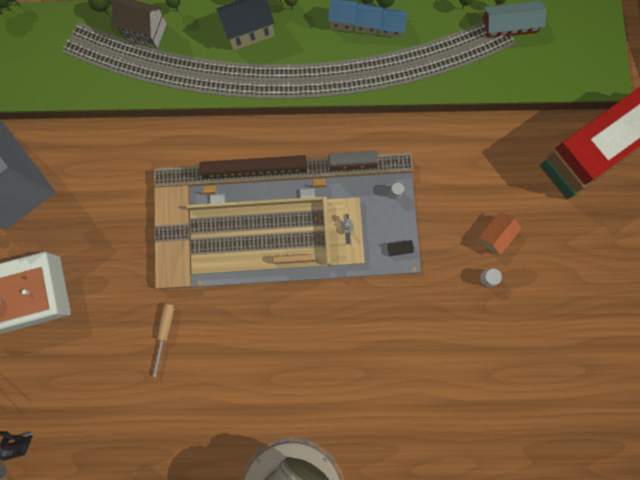

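View pics/scene0.png

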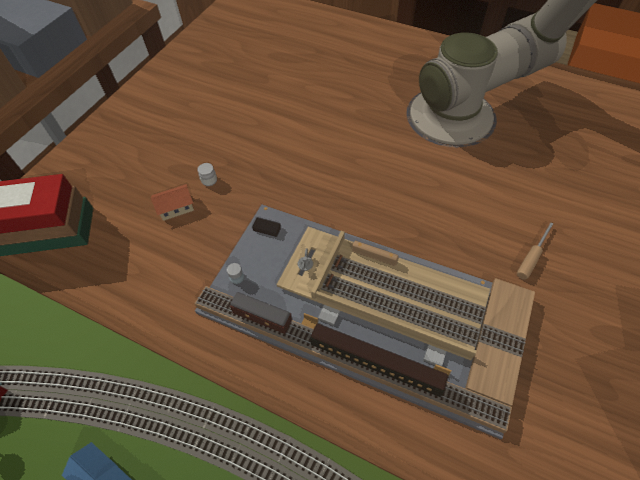

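Top view: yaw-tilted board with corners near (421,271), (155,287), (411,155) and (155,170). The nut is at (347,228), the push rail near (295,258) and the table's fence near x=325. Next I'll enlarge and measure.

```bash
python3 - <<'E'
from h import *
a=load('top0')
for n,(u,v,z) in dict(nr=(421,271,.012),nl=(155,287,.031),fr=(412,166,.012),fl=(155,185,.031),nut=(347,228,.052)).items(): print(n,ray(a,u,v,z),pt(a,u,v))
im=cv2.imread('pics/top0.png')
A=cv2.resize(im[190:280,180:300],None,fx=5,fy=5,interpolation=cv2.INTER_CUBIC)
B=cv2.resize(im[140:290,270:430],None,fx=5,fy=4,interpolation=cv2.INTER_CUBIC)
cv2.imwrite('pics/c1.png',cv2.resize(im[145:295,265:430],None,fx=4.8,fy=4,interpolation=cv2.INTER_CUBIC)[:, :] if 0 else cv2.resize(im[180:290,280:430],None,fx=5.3,fy=5.3,interpolation=cv2.INTER_CUBIC)[:600,:800])
E
```

```text
nr [ 0.50140265 -0.31454228  0.012     ] [ 0.50305101 -0.31714321 -0.00264905]
nl [0.47271484 0.31670823 0.031     ] [ 0.4755961   0.32717826 -0.00065234]
fr [ 0.76337375 -0.30442446  0.012     ] [ 0.76696897 -0.30632028  0.00081399]
fl [0.72119391 0.32547335 0.031     ] [0.71995099 0.32403612 0.03525368]
nut [ 0.60180377 -0.13809611  0.052     ] [ 0.60156043 -0.13804953  0.05322327]
```

View pics/c1.png

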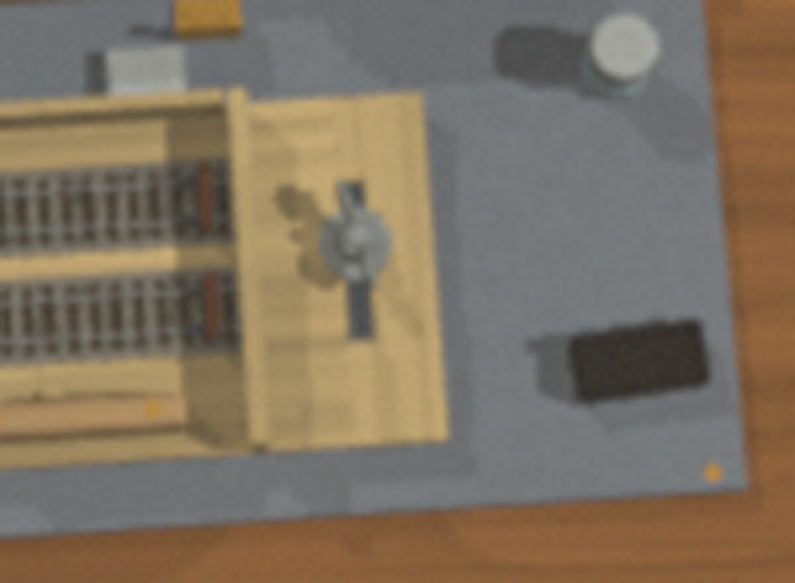

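Crop: the washer and nut are at crop (355,240), which is full (347,225). The slot runs below it, and the fence is at crop x≈240. The rail's right end is near full (315,257). I'll get the board frame and rail from depth.

```bash
python3 - <<'E'
from h import *
for tag in('top0','scene0'):
    a=load(tag); P=cloud(a); im=a['img']
    x,y,z=P[...,0],P[...,1],P[...,2]
    reg=(x>.48)&(x<.72)&(y>-.2)&(y<.3)
    hi=reg&(z>.054)&(z<.064)
    n,l,st,c=cv2.connectedComponentsWithStats(hi.astype('uint8'))
    for i in range(1,n):
        if st[i,4]>15:
            q=P[l==i][:,:2].astype('float32'); r=cv2.minAreaRect(q*1000); print(tag,st[i,4],np.round(r[0],1),np.round(r[1],1),round(r[2],1),np.median(P[l==i][:,2]), st[i,:4])
a=load('top0')
# table right edge top z .031, board right edge z .012, near edge
f=lambda u,v,z:ray(a,280+u/5.3,180+v/5.3,z)[:2]
print('table R edge',f(422,95,.031),f(448,440,.031)); print('board R edge',f(705,5,.012),f(747,488,.012)); print('nearL',f(5,537,.012))
print('washer/nut',f(355,243,.04),'stud top',f(356,237,.054)); print('fence face',f(247,95,.059),f(267,445,.059))
E
```

```text
top0 395 [666.8  80.8] [  7.9 318.5] 2.6 0.05864039629327082 [187 197 135  12]
top0 217 [597.6 -89.1] [158.7   7.9] 2.6 0.05928187103463525 [323 197   8  67]
top0 280 [531.7 -10.9] [16.5 97.9] 1.3 0.05870734891161009 [272 254  43   9]
scene0 1041 [590.   69.6] [163.  330.6] 2.5 0.06001445331573663 [311 230 166 125]
scene0 337 [532.5 -12.3] [18.5 99. ] 1.9 0.05991087840135679 [353 240  46  21]
scene0 30 [ 602.5 -142.6] [27.5  6.9] 21.0 0.05734006592197821 [303 248   5  13]
scene0 17 [ 627.2 -134. ] [16.2  3.9] 16.4 0.05971881085964583 [302 261   3   8]
table R edge [ 0.67950937 -0.17116949] [ 0.52068498 -0.17839803]
board R edge [ 0.72503352 -0.30525994] [ 0.49881392 -0.31428614]
nearL [0.4826382  0.02155116]
washer/nut [ 0.60940661 -0.13863219] stud top [ 0.60927011 -0.13860669]
fence face [ 0.67373885 -0.09135386] [ 0.51628405 -0.09733489]
```

```bash
cat >> h.py <<'E'
def rel(p,yaw=None):
    s=env.observe(); R=np.array(s['tool_rot']); d=R.T@(np.array(p)-s['position']); y0=np.degrees(np.arctan2(R[1,0],R[0,0]))
    print('t',s['time_s'],'pos',np.round(s['position'],4),'yaw',round(y0,1),'F',np.round(s['ft_force'],1),'q6',np.round(s['q'][5],1),'shift',np.round(d,4),'turn',None if yaw is None else round((y0-yaw+180)%360-180,1))
E
python3 -c "
from h import *
rel([.496,-.012,.15],182.6)"
```

```text
t 0.1 pos [0.1925 0.515  0.2308] yaw 159.5 F [-0.3 -0.3  0.4] q6 -12.3 shift [-0.4689 -0.3872  0.0811] turn -23.1
```

>>> {"fn": "drive_tool", "kwargs": {"series": [[[-0.035,-0.029,0],0,0],[[-0.07,-0.058,0],-8,0],[[-0.105,-0.087,0.0],-16,0],[[-0.14,-0.116,0.0],-23.1,0],[[-0.175,-0.145,0.0],-23.1,0],[[-0.21,-0.173,0.0],-23.1,0],[[-0.245,-0.202,0.0],-23.1,0],[[-0.28,-0.231,0.0],-23.1,0],[[-0.315,-0.26,0.0],-23.1,0],[[-0.35,-0.289,0.0],-23.1,0],[[-0.385,-0.318,0.02],-23.1,0],[[-0.42,-0.347,0.04],-23.1,0],[[-0.455,-0.375,0.06],-23.1,0],[[-0.469,-0.387,0.081],-23.1,0],[[-0.469,-0.387,0.081],-23.1,0]]}}

```text
time_s: 1.6
position: [0.496, -0.0134, 0.1476]
tool_rot: [[-0.999, -0.042, -0.005], [-0.042, 0.999, 0.001], [0.005, 0.001, -1.0]]
ft_force: [-0.3, -0.2, -0.1]
grip_width: -0.0
gripper_force: 0.0
```

```bash
python3 -c "
from h import *
rel([.496,-.012,.043],182.6)
d=grab('wrist','w1'); R,t,K=cam(d); print(-R.T@t,R[2])
print(proj(d,[.61,-.1385,.05]),proj(d,[.5237,-.0113,.045]))
"
```

```text
t 1.6 pos [ 0.496  -0.0134  0.1476] yaw -177.6 F [-0.3 -0.2 -0.1] q6 -107.6 shift [-0.0006  0.0012  0.1046] turn -0.2
[ 0.41707197 -0.01597323  0.29066455] [ 0.3105131   0.01440126 -0.95046   ]
[138.48615969 380.49506753] [312.80347857 278.63550432]
```

View pics/w1.png

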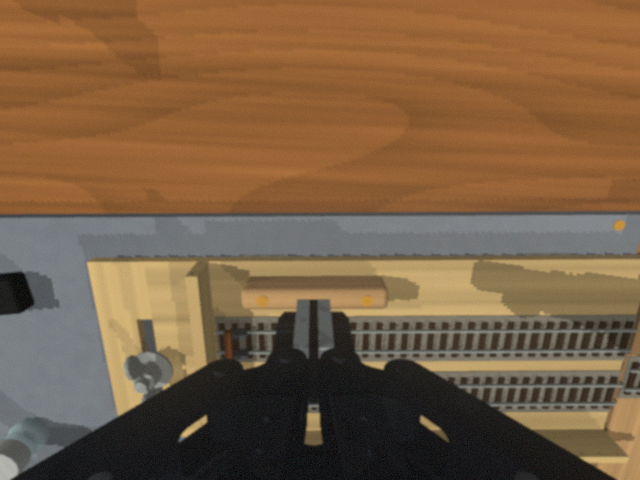

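Wrist view: the rail is at (245–387, 277–308) with the closed fingertips (297–333, 300) above it. The nut is at (147,368). I'll descend in front of the rail and push.

>>> {"fn": "drive_tool", "kwargs": {"series": [[[0,0.001,0.05],0,0],[[0,0.001,0.1],0,0],[[0,0.001,0.104],0,0],[[-0.01,0.001,0.104],0,0],[[-0.016,0.001,0.104],0,0],[[-0.02,0.001,0.104],0,0],[[-0.024,0.001,0.104],0,0],[[-0.028,0.001,0.104],0,0],[[-0.032,0.001,0.104],0,0],[[-0.036,0.001,0.104],0,0],[[-0.04,0.001,0.104],0,0],[[-0.044,0.001,0.104],0,0]]}}

```text
time_s: 2.85
position: [0.5406, -0.0086, 0.0463]
tool_rot: [[-0.999, -0.045, -0.0], [-0.045, 0.999, 0.0], [0.0, 0.0, -1.0]]
ft_force: [-3.8, -0.5, 2.3]
grip_width: 0.0001
gripper_force: 1.5
```

Contact at about 4 N sliding. Continuing in small steps.

>>> {"fn": "drive_tool", "kwargs": {"series": [[[-0.002,0,0],0,0],[[-0.004,0,0],0,0],[[-0.006,0,0],0,0],[[-0.006,0,0],0,0]]}}

```text
time_s: 3.25
position: [0.5466, -0.0083, 0.0463]
tool_rot: [[-0.999, -0.045, 0.001], [-0.045, 0.999, -0.0], [-0.001, -0.0, -1.0]]
ft_force: [-0.9, 0.6, -0.9]
grip_width: -0.0001
gripper_force: 0.3
```

>>> {"fn": "drive_tool", "kwargs": {"series": [[[-0.001,0,0],0,0],[[-0.002,0,0],0,0],[[-0.003,0,0],0,0]]}}

```text
time_s: 3.55
position: [0.5492, -0.0082, 0.0463]
tool_rot: [[-0.999, -0.045, -0.0], [-0.045, 0.999, 0.0], [0.0, 0.0, -1.0]]
ft_force: [-2.3, -0.4, 0.3]
grip_width: 0.0003
gripper_force: 1.3
```

>>> {"fn": "drive_tool", "kwargs": {"series": [[[-0.001,0,0],0,0],[[-0.002,0,0],0,0],[[-0.002,0,0],0,0]]}}

```text
time_s: 3.85
position: [0.5494, -0.0081, 0.0462]
tool_rot: [[-0.999, -0.046, -0.005], [-0.046, 0.999, -0.0], [0.005, 0.0, -1.0]]
ft_force: [-10.7, -1.7, 6.5]
grip_width: 0.0001
gripper_force: 5.5
```

>>> {"fn": "drive_tool", "kwargs": {"series": [[[-0.001,0,0],0,0],[[-0.002,0,0],0,0],[[-0.002,0,0],0,0]]}}

```text
time_s: 4.15
position: [0.5495, -0.0081, 0.0462]
tool_rot: [[-0.999, -0.046, -0.009], [-0.046, 0.999, -0.0], [0.009, 0.0, -1.0]]
ft_force: [-19.2, -4.6, 12.3]
grip_width: 0.0001
gripper_force: 10.0
```

Firm stop at the end stops. I'll back off, rise, and look.

>>> {"fn": "drive_tool", "kwargs": {"series": [[[0.01,0,0],0,0],[[0.02,0,0],0,0],[[0.03,0,-0.03],0,0],[[0.06,-0.03,-0.08],0,0],[[0.08,-0.06,-0.1],0,0],[[0.08,-0.06,-0.1],0,0]]}}

```text
time_s: 4.75
position: [0.4759, -0.0742, 0.1495]
tool_rot: [[-0.999, -0.043, 0.006], [-0.043, 0.999, -0.003], [-0.006, -0.003, -1.0]]
ft_force: [0.1, 0.8, -0.1]
grip_width: -0.0003
gripper_force: 0.0
```

```bash
python3 - <<'E'
from h import *
rel([.61,-.1385,.09])
a=grab('top','top1'); b=grab('scene','scene1'); w=grab('wrist','w2')
P=cloud(a); x,y,z=[P[...,i] for i in range(3)]
hi=(x>.48)&(x<.74)&(y>-.2)&(y<.3)&(z>.054)&(z<.064)
n,l,st,c=cv2.connectedComponentsWithStats(hi.astype('uint8'))
for i in range(1,n):
    if st[i,4]>15:
        r=cv2.minAreaRect(P[l==i][:,:2].astype('float32')*1000); print(st[i,4],np.round(r[0],1),np.round(r[1],1),round(r[2],1))
pw=proj(w,[.61,-.1385,.05]); print(pw)
out=[]
for d,im,s in((a,'top1',7),(b,'scene1',7),(w,'w2',3)):
    m=cv2.imread(f'pics/{im}.png'); u,v=proj(d,[.61,-.1385,.05]).astype(int); h=130//s; h={7:28,3:60}[s]
    u=np.clip(u,h,639-h);v=np.clip(v,h,479-h); print(im,u,v,h)
    out.append(cv2.resize(m[v-h:v+h,u-h:u+h],(260,260),interpolation=cv2.INTER_CUBIC))
t=cv2.imread('pics/top1.png')
o=np.hstack(out); g=cv2.resize(t[195:265,150:230],(390,340),interpolation=cv2.INTER_CUBIC); sc=cv2.imread('pics/scene1.png'); g2=cv2.resize(sc[280:380,460:560],(390,340),interpolation=cv2.INTER_CUBIC)
cv2.imwrite('pics/c2.png',np.vstack([o,np.hstack([g,g2])]))
E
```

```text
t 4.75 pos [ 0.4759 -0.0742  0.1495] yaw -177.5 F [ 0.1  0.8 -0.1] q6 -115.4 shift [-0.1309 -0.0698  0.0606] turn None
45 [737.8  23.7] [ 2.3 81.5] 2.0
30 [731.2 165.6] [ 2.5 59.1] 3.7
34 [734.5  99.9] [ 2.8 62.8] 2.3
400 [703.1  81.6] [  8.9 316.5] 2.4
191 [645.3 -86.9] [136.   8.] 2.6
40 [565.8  32.1] [16.5 14.6] 89.6
[218.30702255 403.42595835]
top1 347 224 28
scene1 305 258 28
w2 218 403 60
```

View pics/c2.png

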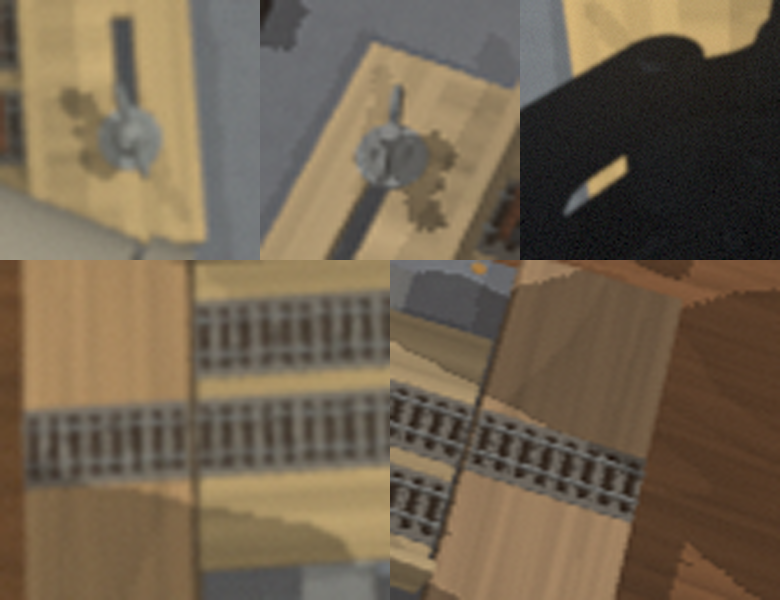

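Views: at the left end, the near road runs straight into the fixed track (crop (195,445) in the top view), so the table is home. The nut's wings lie almost along x, with one wing pointing away at about +13° to the left (crop (122,90)–(140,170)). I'll plan strokes from there.

```bash
cat >> h.py <<'E'
S=np.array([.610,-.1385])
def C(psi,R=.023,back=.011):
    a=np.radians(psi); return S+R*np.array([np.cos(a),np.sin(a)])+back*np.array([-np.sin(a),np.cos(a)])
def arc(psis,z=.052,**k):
    s=env.observe(); R=np.array(s['tool_rot']); y0=np.degrees(np.arctan2(R[1,0],R[0,0]))
    Rz=np.array([[R[0,0],R[0,1],0],[R[1,0],R[1,1],0],[0,0,-1]])
    out=[]
    for p in psis:
        d=Rz.T@(np.append(C(p,**k),z)-s['position']); out.append([[round(float(v),3) for v in d],round(float((y0-p-90+180)%360-180) if p>-150 else float((y0-p-90+180)%360-180),1),0])
    print('pos',np.round(s['position'],4),'yaw',round(y0,1),'F',np.round(s['ft_force'],1),'q6',round(float(s['q'][5]),1)); print(str(out).replace("'",''))
E
python3 -c "
from h import *
arc([30],z=.09)"
```

```text
pos [ 0.4761 -0.0715  0.1461] yaw -177.5 F [ 0.1 -0.3  0.1] q6 -115.2
[[[-0.146, -0.052, 0.056], 62.5, 0]]
```

>>> {"fn": "drive_tool", "kwargs": {"series": [[[-0.03,-0.01,0],8,0],[[-0.06,-0.02,0],16,0],[[-0.09,-0.03,0.01],24,0],[[-0.12,-0.04,0.02],32,0],[[-0.146,-0.052,0.03],40,0],[[-0.146,-0.052,0.04],48,0],[[-0.146,-0.052,0.05],56,0],[[-0.146,-0.052,0.056],62.5,0],[[-0.146,-0.052,0.056],62.5,0]]}}

```text
time_s: 5.8
position: [0.624, -0.1153, 0.0876]
tool_rot: [[-0.502, 0.865, -0.004], [0.865, 0.502, 0.002], [0.003, -0.002, -1.0]]
ft_force: [-0.3, -0.7, -0.5]
grip_width: -0.0002
gripper_force: 0.0
```

```bash
python3 - <<'E'
from h import *
w=grab('wrist','w3'); m=cv2.imread('pics/w3.png'); print(proj(w,[.61,-.1385,.05]))
arc([30,30]+list(range(22,-123,-8)))
E
```

```text
[264.84866475 304.76459227]
pos [ 0.6242 -0.1156  0.0886] yaw 120.3 F [-0.2 -0.7 -0.4] q6 -51.5
[[[-0.002, -0.001, 0.037], 0.3, 0], [[-0.002, -0.001, 0.037], 0.3, 0], [[-0.005, 0.001, 0.037], 8.3, 0], [[-0.008, 0.001, 0.037], 16.3, 0], [[-0.012, 0.002, 0.037], 24.3, 0], [[-0.016, 0.001, 0.037], 32.3, 0], [[-0.019, 0.001, 0.037], 40.3, 0], [[-0.022, -0.0, 0.037], 48.3, 0], [[-0.026, -0.002, 0.037], 56.3, 0], [[-0.029, -0.004, 0.037], 64.3, 0], [[-0.031, -0.006, 0.037], 72.3, 0], [[-0.033, -0.009, 0.037], 80.3, 0], [[-0.035, -0.012, 0.037], 88.3, 0], [[-0.037, -0.015, 0.037], 96.3, 0], [[-0.038, -0.019, 0.037], 104.3, 0], [[-0.038, -0.022, 0.037], 112.3, 0], [[-0.038, -0.026, 0.037], 120.3, 0], [[-0.037, -0.029, 0.037], 128.3, 0], [[-0.036, -0.033, 0.037], 136.3, 0], [[-0.035, -0.036, 0.037], 144.3, 0], [[-0.033, -0.039, 0.037], 152.3, 0]]
```

View pics/w3.png

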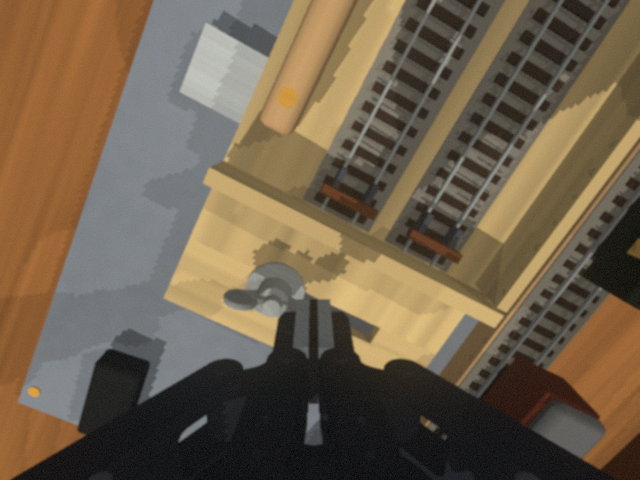

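Close view: stud top at about (271,300), free wing tip at about (240,298). The fingertips (297–333, 300) are above the other wing's left side. Computing the wing's angle.

```bash
python3 - <<'E'
from h import *
w=load('w3')
s=ray(w,271,303,.054); t=ray(w,238,299,.055); print(s,t,np.degrees(np.arctan2(*(s-t)[1::-1])))
m=w['img'].astype(int); P=cloud(w); hi=(P[...,2]>.05)&(np.hypot(P[...,0]-.61,P[...,1]+.1385)<.03)&(np.arange(480)[:,None]>0)&(np.arange(640)[None]<300)
v,u=np.nonzero(hi); q=P[hi]; print(len(q),u.min(),u.max(),v.min(),v.max())
sel=np.hypot(q[:,0]-.61,q[:,1]+.1385)>.009; q=q[sel]; print(len(q),q.mean(0),q[:,2].max(), np.percentile(q[:,2],98))
E
```

```text
[ 0.61170216 -0.1339403   0.054     ] [ 0.59599421 -0.13989112  0.055     ] 20.748777404585773
13479 100 299 291 479
11870 [ 0.59646598 -0.12296303  0.14556387] 0.1739191980071527 0.16963509853798958
```

```bash
sed -i 's/^S=.*/S=np.array([.6105,-.1375])/' h.py; python3 -c "
from h import *
arc([40]+list(range(40,-105,-8)))"
```

```text
pos [ 0.6242 -0.1156  0.0886] yaw 120.3 F [-0.2 -0.7 -0.4] q6 -51.5
[[[0.003, -0.002, 0.037], -9.7, 0], [[0.003, -0.002, 0.037], -9.7, 0], [[-0.0, -0.0, 0.037], -1.7, 0], [[-0.004, 0.001, 0.037], 6.3, 0], [[-0.007, 0.002, 0.037], 14.3, 0], [[-0.01, 0.003, 0.037], 22.3, 0], [[-0.014, 0.003, 0.037], 30.3, 0], [[-0.018, 0.002, 0.037], 38.3, 0], [[-0.021, 0.001, 0.037], 46.3, 0], [[-0.024, -0.001, 0.037], 54.3, 0], [[-0.027, -0.002, 0.037], 62.3, 0], [[-0.03, -0.005, 0.037], 70.3, 0], [[-0.032, -0.007, 0.037], 78.3, 0], [[-0.034, -0.01, 0.037], 86.3, 0], [[-0.036, -0.014, 0.037], 94.3, 0], [[-0.037, -0.017, 0.037], 102.3, 0], [[-0.037, -0.021, 0.037], 110.3, 0], [[-0.037, -0.024, 0.037], 118.3, 0], [[-0.037, -0.028, 0.037], 126.3, 0], [[-0.036, -0.031, 0.037], 134.3, 0]]
```

>>> {"fn": "drive_tool", "kwargs": {"series": [[[0.003,-0.002,0.0],-5,0],[[0.003,-0.002,0.0],-9.7,0],[[0.003,-0.002,0.02],-9.7,0],[[0.003,-0.002,0.03],-9.7,0],[[0.003,-0.002,0.037],-9.7,0],[[0.003,-0.002,0.037],-9.7,0]]}}

```text
time_s: 6.45
position: [0.6208, -0.115, 0.0524]
tool_rot: [[-0.641, 0.768, -0.002], [0.768, 0.641, 0.001], [0.002, -0.001, -1.0]]
ft_force: [-0.6, -0.0, 0.5]
grip_width: 0.0002
gripper_force: 0.0
```

```bash
python3 -c "
from h import *
arc(list(range(32,-125,-8)))"
```

```text
pos [ 0.6208 -0.115   0.0524] yaw 129.9 F [-0.6 -0.   0.5] q6 -61.1
[[[-0.003, 0.002, 0.0], 7.9, 0], [[-0.006, 0.003, 0.0], 15.9, 0], [[-0.01, 0.003, 0.0], 23.9, 0], [[-0.014, 0.003, 0.0], 31.9, 0], [[-0.017, 0.002, 0.0], 39.9, 0], [[-0.02, 0.001, 0.0], 47.9, 0], [[-0.024, -0.0, 0.0], 55.9, 0], [[-0.027, -0.002, 0.0], 63.9, 0], [[-0.029, -0.005, 0.0], 71.9, 0], [[-0.031, -0.007, 0.0], 79.9, 0], [[-0.033, -0.01, 0.0], 87.9, 0], [[-0.035, -0.014, 0.0], 95.9, 0], [[-0.036, -0.017, 0.0], 103.9, 0], [[-0.036, -0.021, 0.0], 111.9, 0], [[-0.036, -0.024, 0.0], 119.9, 0], [[-0.036, -0.028, 0.0], 127.9, 0], [[-0.035, -0.031, 0.0], 135.9, 0], [[-0.033, -0.034, 0.0], 143.9, 0], [[-0.031, -0.037, 0.0], 151.9, 0], [[-0.029, -0.04, 0.0], 159.9, 0]]
```

>>> {"fn": "drive_tool", "kwargs": {"series": [[[-0.003,0.002,0.0],8,0],[[-0.006,0.003,0.0],16,0],[[-0.01,0.003,0.0],24,0],[[-0.014,0.003,0.0],32,0],[[-0.017,0.002,0.0],40,0],[[-0.02,0.001,0.0],48,0],[[-0.024,0.0,0.0],56,0],[[-0.027,-0.002,0.0],64,0],[[-0.029,-0.005,0.0],72,0],[[-0.031,-0.007,0.0],80,0],[[-0.033,-0.01,0.0],88,0],[[-0.035,-0.014,0.0],96,0],[[-0.036,-0.017,0.0],104,0],[[-0.036,-0.021,0.0],112,0],[[-0.036,-0.024,0.0],120,0],[[-0.036,-0.028,0.0],128,0],[[-0.035,-0.031,0.0],136,0],[[-0.033,-0.034,0.0],144,0],[[-0.031,-0.037,0.0],152,0],[[-0.029,-0.04,0.0],160,0]]}}

```text
time_s: 8.45
position: [0.6093, -0.1634, 0.0541]
tool_rot: [[0.862, -0.508, 0.002], [-0.508, -0.862, -0.001], [0.002, -0.0, -1.0]]
ft_force: [1.3, 0.3, 0.1]
grip_width: 0.0001
gripper_force: 0.3
```

```bash
python3 -c "
from h import *
arc(list(range(-126,-167,-8)))
w=grab('wrist','w4')"
```

```text
pos [ 0.6093 -0.1634  0.0541] yaw -30.5 F [1.3 0.3 0.1] q6 94.7
[[[-0.003, 0.001, 0.002], 5.5, 0], [[-0.007, 0.002, 0.002], 13.5, 0], [[-0.01, 0.002, 0.002], 21.5, 0], [[-0.014, 0.002, 0.002], 29.5, 0], [[-0.017, 0.002, 0.002], 37.5, 0], [[-0.021, 0.001, 0.002], 45.5, 0]]
```

View pics/w4.png

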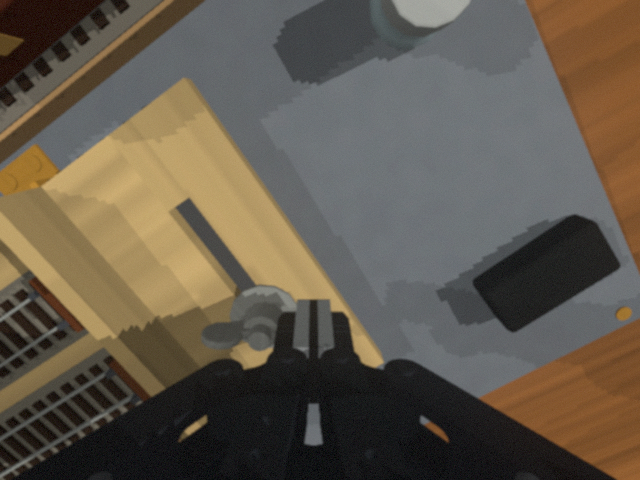

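View: free wing at (225,333), stud at (258,330). The nut has turned with the finger. Finishing stroke 1 and returning.

>>> {"fn": "drive_tool", "kwargs": {"series": [[[-0.003,0.001,0.001],5.5,0],[[-0.007,0.002,0.002],13.5,0],[[-0.01,0.002,0.002],21.5,0],[[-0.014,0.002,0.002],29.5,0],[[-0.017,0.002,0.002],37.5,0],[[-0.021,0.001,0.002],45.5,0],[[-0.018,0.001,0.002],45.5,0],[[-0.018,0.001,-0.02],42,0],[[-0.015,0.001,-0.036],34,0],[[-0.015,0.0,-0.036],26,0],[[-0.012,-0.01,-0.036],18,0],[[-0.01,-0.02,-0.036],10,0],[[-0.01,-0.03,-0.036],2,0],[[-0.01,-0.04,-0.036],-6,0],[[-0.01,-0.045,-0.036],-14,0],[[-0.01,-0.045,-0.036],-22,0],[[-0.01,-0.045,-0.036],-30,0],[[-0.01,-0.045,-0.036],-38,0],[[-0.01,-0.045,-0.036],-46,0],[[-0.01,-0.045,-0.036],-54,0]]}}

```text
time_s: 10.5
position: [0.6233, -0.1195, 0.0897]
tool_rot: [[0.91, 0.415, 0.001], [0.415, -0.91, -0.0], [0.0, 0.0, -1.0]]
ft_force: [0.7, -0.5, 0.6]
grip_width: -0.0
gripper_force: 0.0
```

```bash
python3 -c "
from h import *
arc([40],z=.09)
b=grab('scene','scene2')"
```

```text
pos [ 0.6233 -0.1195  0.0897] yaw 24.5 F [ 0.7 -0.5  0.6] q6 44.0
[[[0.0, -0.006, -0.0], -105.5, 0]]
```

>>> {"fn": "drive_tool", "kwargs": {"series": [[[0,-0.003,0],-8,0],[[0,-0.006,0],-16,0],[[0,-0.006,0],-24,0],[[0,-0.006,0],-32,0],[[0,-0.006,0],-40,0],[[0,-0.006,0],-48,0],[[0,-0.006,0],-56,0],[[0,-0.006,0],-64,0],[[0,-0.006,0],-72,0],[[0,-0.006,0],-80,0],[[0,-0.006,0],-88,0],[[0,-0.006,0],-96,0],[[0,-0.006,0],-104,0],[[0,-0.006,0.01],-105.5,0],[[0,-0.006,0.025],-105.5,0],[[0,-0.006,0.036],-105.5,0],[[0,-0.006,0.038],-105.5,0]]}}

```text
time_s: 12.25
position: [0.6198, -0.1136, 0.0495]
tool_rot: [[-0.633, 0.774, -0.003], [0.774, 0.633, 0.001], [0.003, -0.001, -1.0]]
ft_force: [-0.2, -0.2, 0.0]
grip_width: 0.0004
gripper_force: 0.0
```

```bash
python3 -c "
from h import *
arc(list(range(32,-125,-8)))"
```

```text
pos [ 0.6198 -0.1136  0.0495] yaw 129.2 F [-0.2 -0.2  0. ] q6 -60.4
[[[-0.005, 0.002, -0.002], 7.2, 0], [[-0.008, 0.003, -0.002], 15.2, 0], [[-0.012, 0.003, -0.002], 23.2, 0], [[-0.015, 0.003, -0.002], 31.2, 0], [[-0.019, 0.002, -0.002], 39.2, 0], [[-0.022, 0.001, -0.002], 47.2, 0], [[-0.025, -0.0, -0.002], 55.2, 0], [[-0.028, -0.002, -0.002], 63.2, 0], [[-0.031, -0.005, -0.002], 71.2, 0], [[-0.033, -0.007, -0.002], 79.2, 0], [[-0.035, -0.01, -0.002], 87.2, 0], [[-0.037, -0.014, -0.002], 95.2, 0], [[-0.038, -0.017, -0.002], 103.2, 0], [[-0.038, -0.02, -0.002], 111.2, 0], [[-0.038, -0.024, -0.002], 119.2, 0], [[-0.038, -0.028, -0.002], 127.2, 0], [[-0.037, -0.031, -0.002], 135.2, 0], [[-0.035, -0.034, -0.002], 143.2, 0], [[-0.033, -0.037, -0.002], 151.2, 0], [[-0.031, -0.04, -0.002], 159.2, 0]]
```

>>> {"fn": "drive_tool", "kwargs": {"series": [[[-0.005,0.002,-0.002],7,0],[[-0.008,0.003,-0.002],15,0],[[-0.012,0.003,-0.002],23,0],[[-0.015,0.003,-0.002],31,0],[[-0.019,0.002,-0.002],39,0],[[-0.022,0.001,-0.002],47,0],[[-0.025,0.0,-0.002],55,0],[[-0.028,-0.002,-0.002],63,0],[[-0.031,-0.005,-0.002],71,0],[[-0.033,-0.007,-0.002],79,0],[[-0.035,-0.01,-0.002],87,0],[[-0.037,-0.014,-0.002],95,0],[[-0.038,-0.017,-0.002],103,0],[[-0.038,-0.02,-0.002],111,0],[[-0.038,-0.024,-0.002],119,0],[[-0.038,-0.028,-0.002],127,0],[[-0.037,-0.031,-0.002],135,0],[[-0.035,-0.034,-0.002],143,0],[[-0.033,-0.037,-0.002],151,0],[[-0.031,-0.04,-0.002],159,0]]}}

```text
time_s: 14.25
position: [0.6094, -0.1634, 0.0537]
tool_rot: [[0.865, -0.501, 0.001], [-0.501, -0.865, -0.001], [0.001, -0.0, -1.0]]
ft_force: [1.1, -1.4, -0.5]
grip_width: 0.0004
gripper_force: 0.3
```

```bash
python3 -c "
from h import *
arc(list(range(-126,-167,-8)))
w=grab('wrist','w5')
S5=ray(w,0,0,0)"
```

```text
pos [ 0.6094 -0.1634  0.0537] yaw -30.1 F [ 1.1 -1.4 -0.5] q6 94.3
[[[-0.003, 0.001, 0.002], 5.9, 0], [[-0.007, 0.002, 0.002], 13.9, 0], [[-0.01, 0.003, 0.002], 21.9, 0], [[-0.014, 0.002, 0.002], 29.9, 0], [[-0.017, 0.002, 0.002], 37.9, 0], [[-0.021, 0.001, 0.002], 45.9, 0]]
```

>>> {"fn": "drive_tool", "kwargs": {"series": [[[-0.003,0.001,0.001],5.5,0],[[-0.007,0.002,0.002],13.5,0],[[-0.01,0.002,0.002],21.5,0],[[-0.014,0.002,0.002],29.5,0],[[-0.017,0.002,0.002],37.5,0],[[-0.021,0.001,0.002],45.5,0],[[-0.018,0.001,0.002],45.5,0],[[-0.018,0.001,-0.02],42,0],[[-0.015,0.001,-0.036],34,0],[[-0.015,0.0,-0.036],26,0],[[-0.012,-0.01,-0.036],18,0],[[-0.01,-0.02,-0.036],10,0],[[-0.01,-0.03,-0.036],2,0],[[-0.01,-0.04,-0.036],-6,0],[[-0.01,-0.045,-0.036],-14,0],[[-0.01,-0.045,-0.036],-22,0],[[-0.01,-0.045,-0.036],-30,0],[[-0.01,-0.045,-0.036],-38,0],[[-0.01,-0.045,-0.036],-46,0],[[-0.01,-0.045,-0.036],-54,0]]}}

```text
time_s: 16.3
position: [0.6232, -0.1193, 0.0895]
tool_rot: [[0.907, 0.422, 0.0], [0.422, -0.907, -0.0], [0.0, 0.0, -1.0]]
ft_force: [-0.5, -0.3, 0.1]
grip_width: 0.0003
gripper_force: 0.0
```

```bash
python3 -c "
from h import *
arc([40],z=.09)
b=grab('scene','scene3'); t=grab('top','top3'); w=grab('wrist','w6')
o=[]
for n,h in(('w4',480),('w5',480)):
    o.append(cv2.imread(f'pics/{n}.png')[260:420,140:340])
sc=[cv2.resize(cv2.imread(f'pics/{n}.png')[228:288,265:340],(400,320),interpolation=cv2.INTER_CUBIC) for n in('scene2','scene3')]
cv2.imwrite('pics/c3.png',np.vstack([cv2.resize(np.hstack(o),(800,280)),np.hstack(sc)]))
"
```

```text
pos [ 0.6232 -0.1193  0.0895] yaw 25.0 F [-0.5 -0.3  0.1] q6 43.5
[[[0.0, -0.005, -0.001], -105.0, 0]]
```

View pics/c3.png

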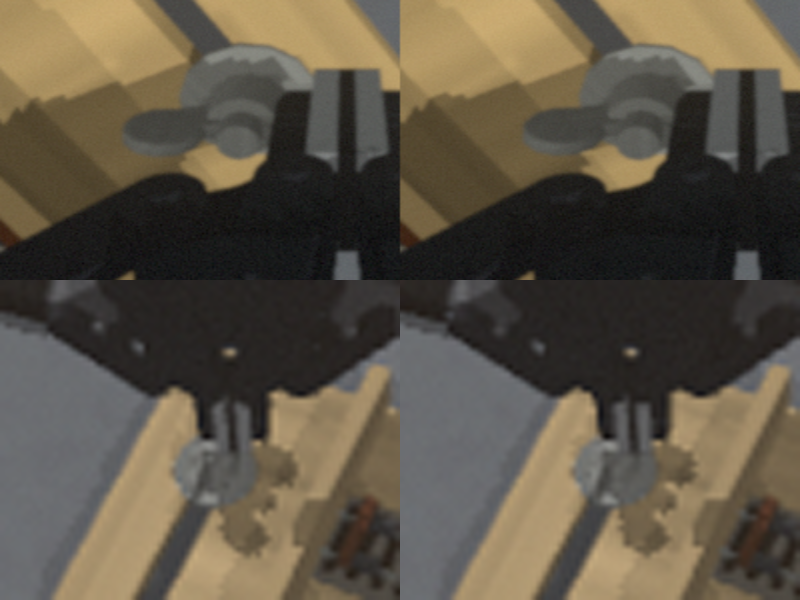

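Both crops show the wing in the same place relative to the finger (about (150,130)), so stroke 2 gave another half turn. That's about 1.03 turns in total. Stroke 3 starts normally, then proceeds gently.

>>> {"fn": "drive_tool", "kwargs": {"series": [[[0,-0.003,0],-8,0],[[0,-0.006,0],-16,0],[[0,-0.006,0],-24,0],[[0,-0.006,0],-32,0],[[0,-0.006,0],-40,0],[[0,-0.006,0],-48,0],[[0,-0.006,0],-56,0],[[0,-0.006,0],-64,0],[[0,-0.006,0],-72,0],[[0,-0.006,0],-80,0],[[0,-0.006,0],-88,0],[[0,-0.006,0],-96,0],[[0,-0.006,0],-104,0],[[0,-0.006,0.01],-105.5,0],[[0,-0.006,0.025],-105.5,0],[[0,-0.006,0.036],-105.5,0],[[0,-0.006,0.038],-105.5,0]]}}

```text
time_s: 18.15
position: [0.6195, -0.1134, 0.0494]
tool_rot: [[-0.638, 0.77, -0.003], [0.77, 0.638, 0.001], [0.003, -0.002, -1.0]]
ft_force: [-0.2, 0.9, 0.1]
grip_width: 0.0001
gripper_force: 0.0
```

>>> {"fn": "drive_tool", "kwargs": {"series": [[[-0.005,0.002,-0.001],7,0],[[-0.008,0.003,-0.001],15,0],[[-0.012,0.003,-0.001],23,0],[[-0.015,0.003,-0.001],31,0],[[-0.019,0.002,-0.001],39,0],[[-0.022,0.001,-0.001],47,0],[[-0.025,0.0,-0.001],55,0],[[-0.028,-0.002,-0.001],63,0],[[-0.031,-0.005,-0.001],71,0]]}}

```text
time_s: 19.05
position: [0.6366, -0.1406, 0.0525]
tool_rot: [[0.524, 0.852, 0.001], [0.852, -0.524, 0.0], [0.0, 0.0, -1.0]]
ft_force: [0.5, 0.8, -0.3]
grip_width: -0.0001
gripper_force: 0.4
```

```bash
python3 -c "
from h import *
arc(range(-48,-177,-8),z=.051)"
```

```text
pos [ 0.6366 -0.1406  0.0525] yaw 58.4 F [ 0.5  0.8 -0.3] q6 8.8
[[[-0.007, 0.001, 0.001], 16.4, 0], [[-0.011, 0.002, 0.001], 24.4, 0], [[-0.014, 0.001, 0.001], 32.4, 0], [[-0.018, 0.001, 0.001], 40.4, 0], [[-0.021, -0.0, 0.001], 48.4, 0], [[-0.024, -0.002, 0.001], 56.4, 0], [[-0.027, -0.004, 0.001], 64.4, 0], [[-0.03, -0.006, 0.001], 72.4, 0], [[-0.032, -0.009, 0.001], 80.4, 0], [[-0.034, -0.012, 0.001], 88.4, 0], [[-0.035, -0.015, 0.001], 96.4, 0], [[-0.036, -0.019, 0.001], 104.4, 0], [[-0.036, -0.022, 0.001], 112.4, 0], [[-0.036, -0.026, 0.001], 120.4, 0], [[-0.036, -0.029, 0.001], 128.4, 0], [[-0.035, -0.033, 0.001], 136.4, 0], [[-0.033, -0.036, 0.001], 144.4, 0]]
```

>>> {"fn": "drive_tool", "kwargs": {"series": [[[-0.0021,0.0009,0.001],5,0],[[-0.0042,0.0016,0.001],10,0]]}}

```text
time_s: 19.25
position: [0.6358, -0.1451, 0.0515]
tool_rot: [[0.663, 0.749, 0.001], [0.749, -0.663, -0.0], [0.0, 0.001, -1.0]]
ft_force: [0.6, 0.1, -0.7]
grip_width: -0.0
gripper_force: 0.4
```

>>> {"fn": "drive_tool", "kwargs": {"series": [[[-0.0021,0.0009,0.0],5,0],[[-0.0042,0.0016,0.0],10,0]]}}

```text
time_s: 19.45
position: [0.6342, -0.1493, 0.0515]
tool_rot: [[0.783, 0.623, 0.001], [0.623, -0.783, 0.0], [0.0, 0.0, -1.0]]
ft_force: [0.2, -0.2, -1.7]
grip_width: -0.0004
gripper_force: 0.3
```

>>> {"fn": "drive_tool", "kwargs": {"series": [[[-0.0021,0.0009,0.0],5,0],[[-0.0042,0.0016,0.0],10,0]]}}

```text
time_s: 19.65
position: [0.6319, -0.1531, 0.0515]
tool_rot: [[0.879, 0.477, 0.001], [0.477, -0.879, 0.0], [0.001, 0.0, -1.0]]
ft_force: [0.4, 0.8, 0.4]
grip_width: 0.0003
gripper_force: 0.3
```

>>> {"fn": "drive_tool", "kwargs": {"series": [[[-0.0021,0.0009,0.0],5,0],[[-0.0042,0.0016,0.0],10,0]]}}

```text
time_s: 19.85
position: [0.629, -0.1566, 0.0516]
tool_rot: [[0.948, 0.317, 0.001], [0.317, -0.948, -0.0], [0.001, 0.0, -1.0]]
ft_force: [0.3, 0.7, -1.0]
grip_width: 0.0
gripper_force: 0.3
```

>>> {"fn": "drive_tool", "kwargs": {"series": [[[-0.0021,0.0009,0.0],5,0],[[-0.0042,0.0016,0.0],10,0]]}}

```text
time_s: 20.05
position: [0.6256, -0.1595, 0.0516]
tool_rot: [[0.989, 0.148, 0.001], [0.148, -0.989, -0.0], [0.001, 0.0, -1.0]]
ft_force: [0.5, 1.2, 0.0]
grip_width: 0.0001
gripper_force: 0.3
```

>>> {"fn": "drive_tool", "kwargs": {"series": [[[-0.0021,0.0009,0.0],5,0],[[-0.0042,0.0016,0.0],10,0]]}}

```text
time_s: 20.25
position: [0.6216, -0.1617, 0.0516]
tool_rot: [[1.0, -0.026, 0.001], [-0.026, -1.0, -0.0], [0.001, 0.0, -1.0]]
ft_force: [0.7, 1.0, -0.1]
grip_width: 0.0001
gripper_force: 0.3
```

>>> {"fn": "drive_tool", "kwargs": {"series": [[[-0.0021,0.0009,0.0],5,0],[[-0.0042,0.0016,0.0],10,0]]}}

```text
time_s: 20.45
position: [0.6175, -0.1633, 0.0516]
tool_rot: [[0.98, -0.199, 0.001], [-0.199, -0.98, -0.0], [0.001, 0.0, -1.0]]
ft_force: [3.1, 0.8, -0.2]
grip_width: 0.0001
gripper_force: 1.9
```

>>> {"fn": "drive_tool", "kwargs": {"series": [[[-0.0016,0.0007,0.0],4,0],[[-0.0016,0.0007,0.0],4,0]]}}

```text
time_s: 20.65
position: [0.6169, -0.1639, 0.0518]
tool_rot: [[0.964, -0.266, 0.004], [-0.266, -0.964, -0.001], [0.004, -0.0, -1.0]]
ft_force: [5.8, 0.1, -3.4]
grip_width: -0.0002
gripper_force: 2.9
```

>>> {"fn": "drive_tool", "kwargs": {"series": [[[-0.0015,0.0002,0.0],2,0],[[-0.0015,0.0002,0.0],2,0]]}}

```text
time_s: 20.85
position: [0.6163, -0.1641, 0.052]
tool_rot: [[0.954, -0.298, 0.007], [-0.298, -0.954, -0.002], [0.007, -0.0, -1.0]]
ft_force: [9.6, -1.1, -4.2]
grip_width: -0.0003
gripper_force: 4.8
```

```bash
python3 - <<'E'
from h import *
s=env.observe(); print(s['position'],s['ft_force'])
w=grab('wrist','w7'); b=grab('scene','scene7')
cv2.imwrite('pics/c7.png',np.hstack([cv2.resize(cv2.imread('pics/w7.png')[260:420,140:340],(400,320)),cv2.resize(cv2.imread('pics/scene7.png')[228:288,265:340],(400,320),interpolation=cv2.INTER_CUBIC)]))
E
```

```text
[ 0.61633281 -0.16409572  0.0520202 ] [ 9.56958785 -1.08467464 -4.23695311]
```

View pics/c7.png

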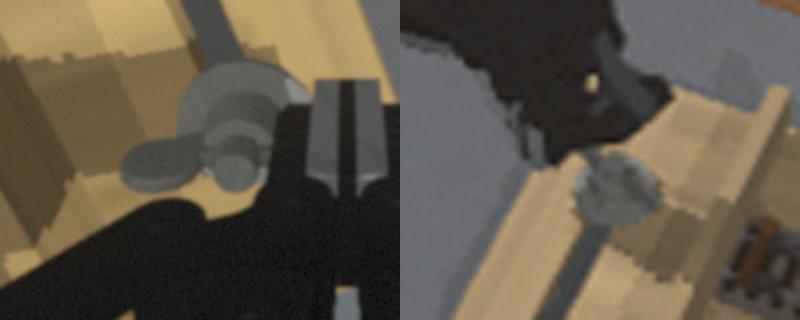

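The nut stands firm: reaction of about 10 N along +x at the -y wing with no further travel, at about 1.36 turns in total. The view shows the wing against the finger and the stud clear. I'll back off and lift away.

>>> {"fn": "drive_tool", "kwargs": {"series": [[[0.004,0,0],0,0],[[0.008,0,0],0,0],[[0.008,0,-0.02],0,0],[[0.008,0,-0.06],0,0],[[0.008,0.03,-0.1],0,0],[[0.008,0.08,-0.13],0,0],[[0.008,0.12,-0.15],0,0],[[0.008,0.12,-0.15],0,0]]}}

```text
time_s: 21.75
position: [0.5853, -0.2854, 0.2046]
tool_rot: [[0.954, -0.301, 0.004], [-0.301, -0.954, -0.005], [0.005, 0.003, -1.0]]
ft_force: [0.2, 0.8, -0.5]
grip_width: 0.0001
gripper_force: 0.0
```

```bash
python3 - <<'E'
from h import *
print(env.observe()['position'],env.observe()['ft_force'])
a=grab('top','top8'); b=grab('scene','scene8'); a1=load('top1')
for d in(load('top0'),a1,a):
    P=cloud(d); x,y,z=[P[...,i] for i in range(3)]
    m=(x>.68)&(x<.72)&(y>.05)&(y<.2)&(z>.055)&(z<.063); print('far fence x',x[m].mean() if m.any() else None,m.sum())
c=lambda n,v,u,h,w:cv2.resize(cv2.imread(f'pics/{n}.png')[v-h:v+h,u-w:u+w],(400,300),interpolation=cv2.INTER_CUBIC)
cv2.imwrite('pics/c8.png',np.vstack([np.hstack([c('scene8',258,305,30,40),c('top8',225,347,30,40)]),np.hstack([c('top8',230,190,45,60),cv2.resize(cv2.imread('pics/scene8.png'),(400,300))])]))
E
```

```text
[ 0.58528829 -0.28542553  0.20462368] [ 0.15912345  0.78009495 -0.4873902 ]
far fence x None 0
far fence x 0.7008504629487068 164
far fence x 0.7008696202630508 172
```

View pics/c8.png

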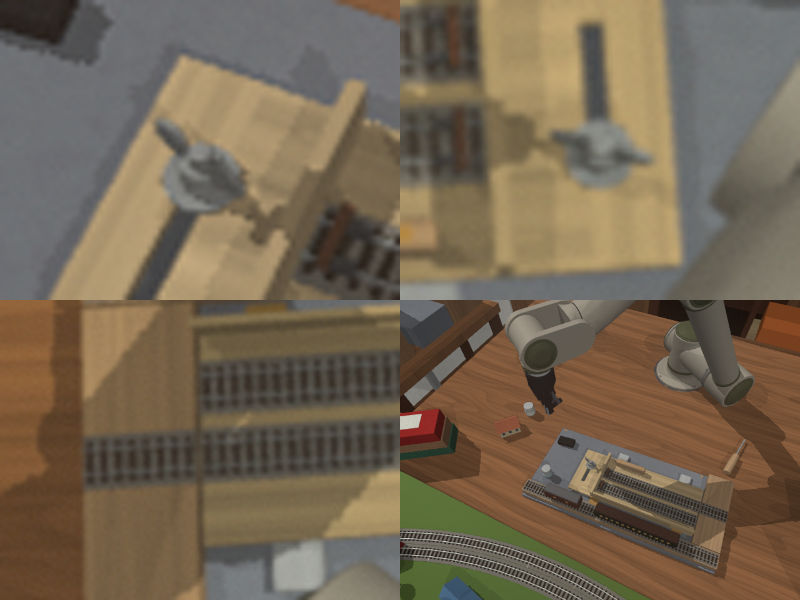

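Crops: both wings are at about -107°, the near road lines up with the fixed track (195,455), and nothing else has moved. One more gentle press, a pure shift this time, will confirm the nut is at its stop.

>>> {"fn": "drive_tool", "kwargs": {"series": [[[0,-0.04,0.02],0,0],[[0,-0.08,0.05],0,0],[[0,-0.12,0.09],0,0],[[0,-0.12,0.13],0,0],[[0,-0.12,0.15],0,0],[[-0.003,-0.12,0.15],0,0],[[-0.006,-0.12,0.15],0,0],[[-0.008,-0.12,0.15],0,0],[[-0.008,-0.12,0.15],0,0]]}}

```text
time_s: 22.75
position: [0.6162, -0.1639, 0.0534]
tool_rot: [[0.955, -0.296, 0.007], [-0.296, -0.955, -0.003], [0.008, 0.0, -1.0]]
ft_force: [8.8, -1.1, -6.3]
grip_width: 0.0003
gripper_force: 4.7
```

>>> {"fn": "drive_tool", "kwargs": {"series": [[[-0.001,0,0],0,0],[[-0.001,0,0],0,0],[[-0.001,0,0],0,0]]}}

```text
time_s: 23.05
position: [0.6159, -0.1638, 0.0535]
tool_rot: [[0.955, -0.296, 0.009], [-0.296, -0.955, -0.003], [0.009, 0.0, -1.0]]
ft_force: [11.9, -2.4, -7.4]
grip_width: 0.0
gripper_force: 6.1
```

It returned to the same position and force, and the extra 1 mm only added force. The nut is hard on its stop, so I'll retreat and hand in.

>>> {"fn": "drive_tool", "kwargs": {"series": [[[0.004,0,0],0,0],[[0.008,0,0],0,0],[[0.008,0,-0.02],0,0],[[0.008,0,-0.06],0,0],[[0.008,0.03,-0.1],0,0],[[0.008,0.08,-0.13],0,0],[[0.008,0.08,-0.13],0,0],[[0.008,0.08,-0.13],0,0]]}}

```text
time_s: 23.85
position: [0.5966, -0.2429, 0.1827]
tool_rot: [[0.955, -0.298, 0.002], [-0.298, -0.955, -0.001], [0.002, 0.001, -1.0]]
ft_force: [-0.0, 0.2, -0.4]
grip_width: 0.0002
gripper_force: 0.0
```

```bash
python3 -c "
from rig import env
print(env.observe()['position']); print(env.close_job())"
```

```text
[ 0.59656104 -0.24294742  0.1827152 ]
the job is handed in; nothing more can be done
None
```

The table is home against its end stops with the near road lined up, the wing nut is finger-tight at its stop (about 1.36 turns, pressed to about 12 N), nothing else appeared to move, and the job was handed in at about 24 s; no verdict came back.

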